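# Lock the vial rack into its carrier tray

## Task

Two carrier trays stand on the lab bench, each with a long steel retaining bar swung open about a bolt at one end. On the tray that carries the white rack of capped vials, push the bar's free end round until the bar lies fully home against its stop post, across the front of the rack, and let go. Do not shift the vial rack, and leave the other tray's bar as it is.

Things in the scene. Friction and masses are not known exactly. Their poses are not given: they have to be found in the camera images.
- rack_tray: Low grey metal tray holding the vial rack, fixed; 150 (x) by 190 (y) mm, deck 16 mm above the bench. Origin: centre of its underside; +x to its back fence (46 mm high), away from the robot, within 30 degrees. Bar's pivot bolt at x -35, y -75 mm, head 55 mm above the bench; stop post (12 mm round, top at 50 mm) at x -23, y 60. A like tray with a petri dish stands beside it, left or right.
- rack_bar (a joint): Angle of the bar on the rack's tray, rad: 0 = home, bar along the tray's +y from the bolt, touching the stop post; positive = open, counter-clockwise from above, end towards the robot (starts 0.8 to 1.3). Bar 12 mm wide, 148 mm from bolt axis to free end, 30 to 46 mm above the bench, nothing below it but deck and bench. Stiff: about 1.5 N at the end moves it; it stays where left.
- vial_rack: White block rack, loose, 0.25 to 0.5 kg, 44 (x) by 100 (y) by 36 mm, with four black-capped vials in a row reaching 60 mm above its underside. Origin: centre of its underside, axes nearly the tray's. It stands on the deck between the bar's home position and the back fence; the closed bar clears it by 20 mm or more.
- spare_bar_end (a point): Free end of the other tray's bar (the tray with the petri dish): centre of the bar at 148 mm from its bolt, 38 mm above the bench. To be left alone.
Not all that is in view belongs to the job. What is shaped like the rack_tray but blue is not meant.

How it is judged:
By the outcome, as a careful person would: the job done as asked, in the order asked, and still so for the second after the job is handed in, with the robot touching nothing.
It also fails if it takes over 35 s, if anything falls off the work surface, if the arm or the gripper's body presses on something with over 40 N, if the wrist force passes 120 N, or if a joint passes its speed limit or range.

## Robot

A 6-joint arm with a two-finger parallel gripper is mounted at the origin on the work surface. World frame = base frame: x ahead of the robot, y to its left, z up, the work surface at z = 0. Lengths are in mm, angles in rad, forces in N, time in s.
With the tool pointing down it reaches from about 350 to 775 mm from the base axis. Payload 7.3 kg.
Tool frame: the origin (TCP) lies at the very end of the fingers, on their centre line; the grasp point (between the pads) lies 19 mm behind it; z points along the fingers, y is the line along which they close (so a half turn about z gives the same grasp; the last joint's range is limited). The gripper opens to 92 mm and grips with 3 to 60 N. Pads are 19 mm wide; open, the fingers measure 130 mm over their backs; the gripper's body (75 mm by 190 mm) begins 47 mm behind the grasp point.
Start: joints at [-1.261, 0.342, 1.524, -0, 1.275, -0.146], TCP at [231.119, -471.412, 226.741] pointing down, gripper open.
Joint ranges: [-2.53, 2.53], [-0.77, 2.02], [0.04, 2.7], [-1, 4.14], [0.28, 2.66], [-3.11, 3.11]. Speed limits (rad/s): [2.57, 2.57, 3.14, 3.14, 3.14, 3.14].

## Interface

Orientations are given as [roll, pitch, yaw] about the fixed x, y, z axes, in that order (R = Rz(yaw) Ry(pitch) Rx(roll)).
In Python, from plant import bot gives the robot as it stands.
- The arm moves only by the tool jog_arm, never from a script. Its argument "targets" is a list of rows, each an object with "xyz": the shift along the tool's x, y, z as a fraction of full scale, a list of three; "spin": the turn about the tool's z as a fraction of full scale. In form: [{"xyz": [x, y, z], "spin": spin}, ...]. A call has exactly 10 rows; each row shifts and turns the commanded pose from where the row before left it, along the tool's axes as they then stand; what a row does not reach is not made up. Full scale, the value 1, is 80 mm for a shift and 0.1 rad for a turn. A row lasts 1/8 s, in which the tool goes at most 62.5 mm and 10.7 degrees, less where a joint would pass 70% of its speed; a pose out of reach is approached as far as the arm can. A call with a number of a shift or a turn outside -1 to 1 is refused whole. A call with a gripper value outside its range is refused whole. "gripper" is the opening in per cent of the stroke, from 0 (shut) to 100 (fully open), set as the call begins (left out, the last holds). The fingers move at their own pace and stop on an object; the grip force is fixed at half the most. Time passes only in rows, so rows that do not move let the fingers close, or fill a call up. It gives the time, the measured TCP pose, the force, the opening and the grip force at its end, in the units of the state.
- bot.get_obs(): the state, without advancing time (a new reading comes with each control period).
- bot.capture(name): name is "side" or "top"; returns the picture (400x640x3 uint8, blue, green, red); there is no depth.
- bot.get_calibration(name): a dict with "vfov" (degrees; the focal length in pixels is half the picture's height over the tangent of half this angle, whatever the lens; pixels are square), "cx", "cy" (the principal point, pixels), "k1" (the pictures are not rectified: a ray, as slopes to the right and down, at radius r is drawn at 1 + k1 r^2 times it, then the intrinsics apply), "eye" and "rotation" of the camera in the world. Camera axes: x right, y down, z forward; pixel columns grow to the right and rows downward; lengths in mm; the calibration is good to about 2 mm. A picture is of the moment at which its call begins. get_calibration takes no time and is no camera call.
- bot.close_job(): hands the job in; it is judged then, once.
The state is a dict: "time": time; "joint_positions": joint angles; "dq": joint speeds; "tau": joint torques, N m; "tool_pos": TCP position; "tcp_rot": TCP orientation; "contact_force": force on the tool from outside, world axes, zero at the start; "moment": the same for the moment, N m; "grip_width": finger opening in mm; "finger_force": force on a finger pad.
Only numpy, scipy, OpenCV 4.12 (cv2) and the standard library are available. Lean on these libraries where they do the work, as an engineer would, in place of code of your own. Each camera call takes 0.05 s, during which the arm holds its last target. There are 200 camera calls.

## Working session

There is one attempt and no reset: what is moved stays moved. The work goes in short steps, Python scripts to look and compute and a tool call to move; the robot and the scene stay as the last step left them, time stands still between calls to the robot, and variables do not carry over. Pictures are saved under pics/ and viewed, at most 10 in all, crops included, and the job is handed in when it is done.

Besides the shell and the picture viewer there is one more tool, called after "Emit:" as a command line: name --argument value ..., lists and objects as JSON in quotes. jog_arm: Moves the arm, as the interface text tells. Shift numbers are shares of 80 mm and turn numbers shares of 0.1 rad, none past 1 either way. Its arguments: {"type":"object","properties":{"targets":{"type":"array","items":{"type":"object","properties":{"xyz":{"type":"array","items":{"type":"number"}},"spin":{"type":"number"}}}},"gripper":{"type":"number"}},"required":["targets"]}

```bash
mkdir -p pics; python3 - <<'E'
from plant import bot
import cv2
for n in("top","side"):
    cv2.imwrite(f"pics/{n}0.png",bot.capture(n)); print(bot.get_calibration(n))
o=bot.get_obs();print(o['tool_pos'],o['tcp_rot'],o['time'])
E
```

```text
{'vfov': 44.33883045816452, 'cx': 332.1402082867107, 'cy': 213.2714886210919, 'k1': -0.013772897266117277, 'eye': array([ 371.42452758,    4.46179249, 1353.77476508]), 'rotation': array([-3.09952365, -0.01031343, -1.54642842])}
{'vfov': 42.229034290617165, 'cx': 321.46866898453897, 'cy': 196.13652001598447, 'k1': 0.003151826149392546, 'eye': array([ 294.89116348, -989.8958733 ,  999.39718281]), 'rotation': array([-2.33045535e+00, -9.62023685e-04, -1.25793686e-01])}
[ 230.98754329 -471.06977143  226.13807036] [-3.14026723e+00 -1.63623449e-04  4.55774033e-01] 0.1
```

View pics/top0.png

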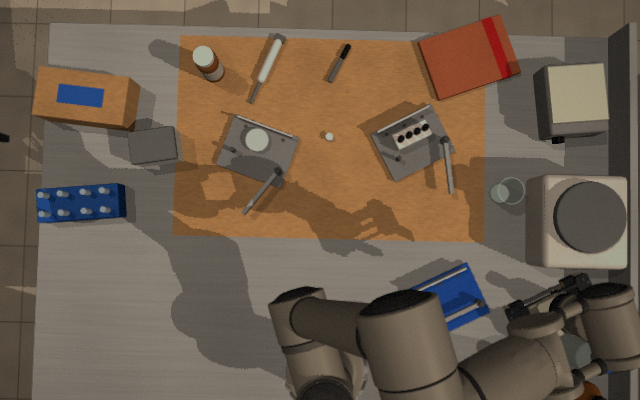

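View pics/side0.png

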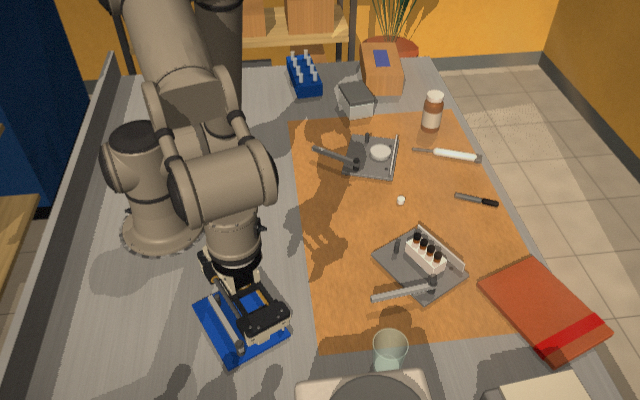

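The top view shows the rack tray near (412,143), with its bolt at about (446,141), the bar's free end at about (450,192) and the stop post at about (398,157). The dish tray is on the left at (258,148), and the blue decoy is near the robot.

```bash
cat > h.py <<'E'
from plant import bot
import cv2, numpy as np
from scipy.spatial.transform import Rotation as R
def ray(n,uv):
    c=bot.get_calibration(n); f=200/np.tan(np.radians(c['vfov']/2))
    d=(np.array(uv,float)-[c['cx'],c['cy']])/f; u=d.copy()
    for _ in range(10): u=d/(1+c['k1']*(u@u))
    return np.array(c['eye']),R.from_euler('xyz',c['rotation']).as_matrix()@np.array([*u,1])
def onz(n,uv,z):
    e,d=ray(n,uv); return (e+d*(z-e[2])/d[2])[:2]
E
python3 - <<'E'
from h import *
a=cv2.imread('pics/top0.png')[95:205,360:470]; b=cv2.imread('pics/side0.png')[215:315,360:480]
cv2.imwrite('pics/c1.png',cv2.resize(a,(550,550),interpolation=2)); cv2.imwrite('pics/c2.png',cv2.resize(b,(720,600),interpolation=2))
for n,p,z in(("top",(446,141),55),("top",(450.5,192),46),("top",(398,157),50),("side",(433,280),55),("side",(373,298),46),("side",(398,238),50)): print(n,p,onz(n,p,z).round(1))
E
```

```text
top (446, 141) [ 627.3 -307.3]
top (450.5, 192) [ 491.7 -323.5]
top (398, 157) [ 581.7 -180.2]
side (433, 280) [ 636.3 -308.3]
side (373, 298) [ 493.9 -333.3]
side (398, 238) [ 588.8 -169.7]
```

View pics/c1.png

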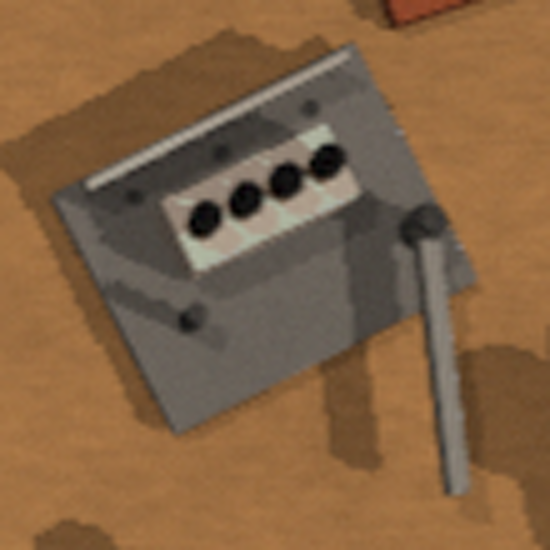

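View pics/c2.png

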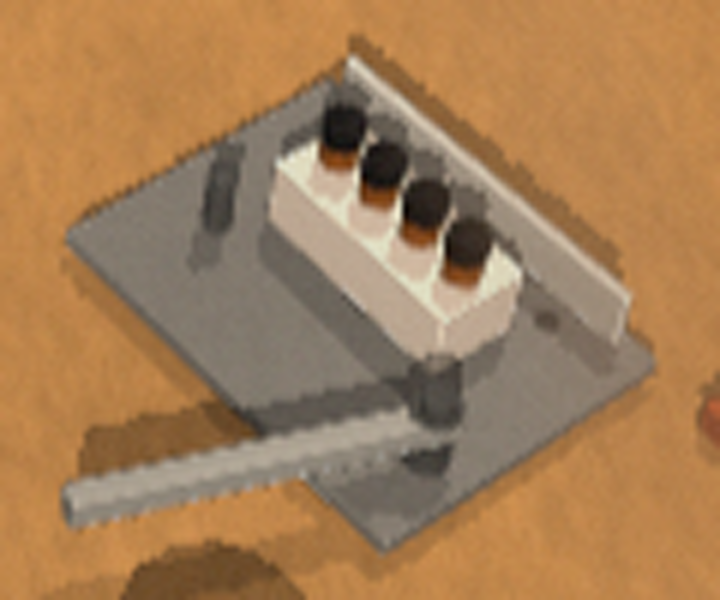

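Crops: the top view has the bolt head at (445.5,139), the bar end at (451.2,193.5) and the post top at (398,158.5). The side view has the bolt head at (432.8,276.5), the bar end at (371.5,297.5) and the post top at (398,240.5). The deck corners are sharp in the top crop.

```bash
python3 - <<'E'
from h import *
for n,p,z in(("top",(445.5,139),55),("top",(451.2,193.3),46),("top",(398.3,158.3),50),("side",(432.8,276),55),("side",(371.5,297),46),("side",(398,240.5),50)): print(n,p,onz(n,p,z).round(1))
# deck corners: left-back, left-front, right-front, right-back (+y is left)
P=np.array([onz("top",(360+u/5-.4,95+v/5-.4),16) for u,v in((52,198),(177,434),(478,283),(352,45))])
L=np.array([[75,95],[-75,95],[-75,-95],[75,-95]])
c=P.mean(0); H=L.T@(P-c); th=np.arctan2(H[0,1]-H[1,0],H[0,0]+H[1,1])
M=lambda a:np.array([[np.cos(a),-np.sin(a)],[np.sin(a),np.cos(a)]])
print('tray',c,th,'res',(P-c-L@M(th).T).round(1))
b=c+M(th)@[-35,-75]; print('bolt',b,'post',c+M(th)@[-23,60])
e=onz("top",(451.2,193.3),46); d=e-b; print('bar angle',np.arctan2(d[1],d[0])-th-np.pi/2,np.hypot(*d))
for a in np.arange(1.3,-.15,-.1):
    # tool centre 'behind' the bar (CCW/open side), s along, off = clearance
    t=th+np.pi/2+a; u=np.array([np.cos(t),np.sin(t)]); nrm=np.array([-u[1],u[0]])
    print(round(a,2),'end',(b+148*u).round(),'s125',(b+125*u).round(),'n',nrm.round(2))
E
```

```text
top (445.5, 139) [ 632.7 -305.9]
top (451.2, 193.3) [ 488.3 -325.4]
top (398.3, 158.3) [ 578.2 -181.1]
side (432.8, 276) [ 639.  -297.2]
side (371.5, 297) [ 491.1 -330.3]
side (398, 240.5) [ 586.9 -177.7]
tray [ 628.33833102 -224.5358542 ] 0.49855466850092023 res [[-0.6 -1.5]
 [ 2.7 -1.1]
 [-0.5  1.4]
 [-1.6  1.2]]
bolt [ 633.46046898 -307.14192966] post [ 579.44861739 -182.8369825 ]
bar angle -5.085671197162023 146.339713308071
1.3 end [ 489. -341.] s125 [ 512. -335.] n [ 0.23 -0.97]
1.2 end [ 487. -326.] s125 [ 509. -323.] n [ 0.13 -0.99]
1.1 end [ 486. -311.] s125 [ 509. -311.] n [ 0.03 -1.  ]
1.0 end [ 486. -296.] s125 [ 509. -298.] n [-0.07 -1.  ]
0.9 end [ 488. -282.] s125 [ 510. -286.] n [-0.17 -0.99]
0.8 end [ 491. -267.] s125 [ 513. -274.] n [-0.27 -0.96]
0.7 end [ 496. -253.] s125 [ 517. -262.] n [-0.36 -0.93]
0.6 end [ 502. -240.] s125 [ 522. -250.] n [-0.45 -0.89]
0.5 end [ 509. -227.] s125 [ 528. -239.] n [-0.54 -0.84]
0.4 end [ 518. -215.] s125 [ 536. -229.] n [-0.62 -0.78]
0.3 end [ 527. -204.] s125 [ 544. -220.] n [-0.7  -0.72]
0.2 end [ 538. -194.] s125 [ 553. -211.] n [-0.77 -0.64]
0.1 end [ 550. -185.] s125 [ 563. -204.] n [-0.83 -0.56]
-0.0 end [ 563. -177.] s125 [ 574. -197.] n [-0.88 -0.48]
-0.1 end [ 576. -171.] s125 [ 585. -192.] n [-0.92 -0.39]
```

Emit:
jog_arm --gripper 0 --targets '[{"xyz":[0.63,0.06,0],"spin":0},{"xyz":[0.63,0.06,0],"spin":0},{"xyz":[0.63,0.06,0],"spin":0},{"xyz":[0.63,0.06,0],"spin":0},{"xyz":[0.63,0.06,0],"spin":0},{"xyz":[0.63,0.06,0],"spin":0},{"xyz":[0,0,0],"spin":-1},{"xyz":[0,0,0],"spin":-1},{"xyz":[0,0,0],"spin":-1},{"xyz":[0,0,0],"spin":-1}]'

```text
time: 1.35
tool_pos: [515.2, -363.9, 226.1]
tcp_rot: [-3.14, 0.0, 0.859]
contact_force: [0.7, 0.1, 1.0]
grip_width: 0.7
finger_force: 0.0
```

Emit:
jog_arm --targets '[{"xyz":[0,0,0.15],"spin":-1},{"xyz":[0,0,0.15],"spin":-1},{"xyz":[0,0,0.15],"spin":-1},{"xyz":[0,0,0.15],"spin":-1},{"xyz":[0,0,0.15],"spin":-1},{"xyz":[0,0,0.15],"spin":-1},{"xyz":[0,0,0.15],"spin":-1},{"xyz":[0,0,0.15],"spin":-1},{"xyz":[0,0,0.15],"spin":-0.5},{"xyz":[0,0,0],"spin":0}]'

```text
time: 2.6
tool_pos: [514.6, -363.6, 117.3]
tcp_rot: [-3.14, -0.002, 1.705]
contact_force: [0.5, 0.3, 1.1]
grip_width: 0.1
finger_force: 0.0
```

Emit:
jog_arm --targets '[{"xyz":[0,0,0.23],"spin":0},{"xyz":[0,0,0.23],"spin":0},{"xyz":[0,0,0.23],"spin":0},{"xyz":[0,0,0.23],"spin":0},{"xyz":[0,0,0.23],"spin":0},{"xyz":[0.05,0,0],"spin":0},{"xyz":[0.05,0,0],"spin":0},{"xyz":[0.05,0,0],"spin":0},{"xyz":[0.05,0,0],"spin":0},{"xyz":[0,0,0],"spin":0}]'

```text
time: 3.85
tool_pos: [513.3, -348.0, 27.2]
tcp_rot: [3.141, 0.0, 1.706]
contact_force: [-0.4, -0.2, 0.9]
grip_width: 0.6
finger_force: 0.0
```

```bash
python3 - <<'E'
from h import *
b=cv2.imwrite('pics/s1.png',cv2.resize(bot.capture("side")[180:360,300:500],(660,594),interpolation=2))
E
```

```text
(no output)
```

View pics/s1.png

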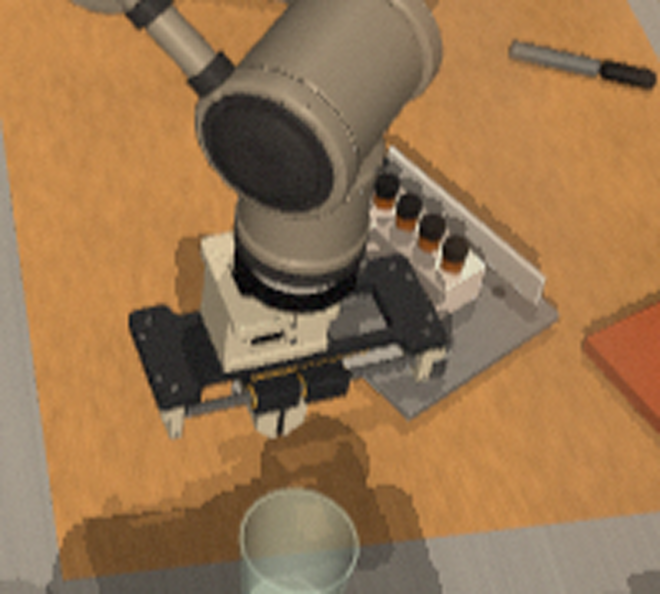

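The side view shows the closed fingers down beside the bar on its open side, clear of the beaker. I'll start the arc push.

Emit:
jog_arm --targets '[{"xyz":[0.05,0,0],"spin":0},{"xyz":[0.05,0,0],"spin":0},{"xyz":[0.155,-0.01,0],"spin":1},{"xyz":[0.155,-0.01,0],"spin":1},{"xyz":[0.155,-0.01,0],"spin":1},{"xyz":[0.155,-0.01,0],"spin":1},{"xyz":[0.155,-0.01,0],"spin":1},{"xyz":[0.155,-0.01,0],"spin":1},{"xyz":[0.155,-0.01,0],"spin":1},{"xyz":[0,0,0],"spin":0}]'

```text
time: 5.15
tool_pos: [520.8, -254.9, 26.7]
tcp_rot: [-3.142, -0.0, 1.008]
contact_force: [-0.5, 0.3, 0.3]
grip_width: 0.4
finger_force: 0.0
```

```bash
cat > st.py <<'E'
from h import *
o=bot.get_obs(); p=o['tool_pos'][:2]; y=o['tcp_rot'][2]
b=np.array([633.5,-306.5]); d=p-b; th=.4986
x=np.array([np.cos(y),np.sin(y)]); u=np.array([-x[1],x[0]])
print('a_tool',y-th,'s',d@u,'off',-d@x,'bar a if contact',np.arctan2(d[1],d[0])-np.arcsin(15.5/np.hypot(*d))-th-np.pi/2,o['contact_force'],o['time'])
E
python3 st.py
```

```text
a_tool 0.5091900289912681 s 122.88609880564084 off 16.49010292399849 bar a if contact 0.5172428434120757 [-0.52941463  0.3095838   0.34171237] 5.15
```

Emit:
jog_arm --targets '[{"xyz":[0.08,-0.01,0],"spin":0.5},{"xyz":[0.08,-0.01,0],"spin":0.5},{"xyz":[0.08,-0.01,0],"spin":0.5},{"xyz":[0.08,-0.01,0],"spin":0.5},{"xyz":[0.08,-0.01,0],"spin":0.5},{"xyz":[0.08,-0.01,0],"spin":0.5},{"xyz":[0.08,-0.01,0],"spin":0.5},{"xyz":[0.08,-0.01,0],"spin":0.5},{"xyz":[0,0,0],"spin":0},{"xyz":[0,0,0],"spin":0}]'

```text
time: 6.4
tool_pos: [550.0, -213.9, 26.6]
tcp_rot: [-3.141, 0.0, 0.607]
contact_force: [0.0, 0.6, 0.0]
grip_width: 0.4
finger_force: 0.0
```

```bash
python3 st.py; python3 - <<'E'
from h import *
a=cv2.resize(bot.capture("side")[180:320,330:490],(640,560),interpolation=2)
cv2.imwrite('pics/s2.png',a)
E
```

```text
a_tool 0.10885518659391952 s 123.7014851485817 off 15.687095274145834 bar a if contact 0.11036751610185447 [0.01658851 0.55246997 0.04045728] 6.4
```

View pics/s2.png

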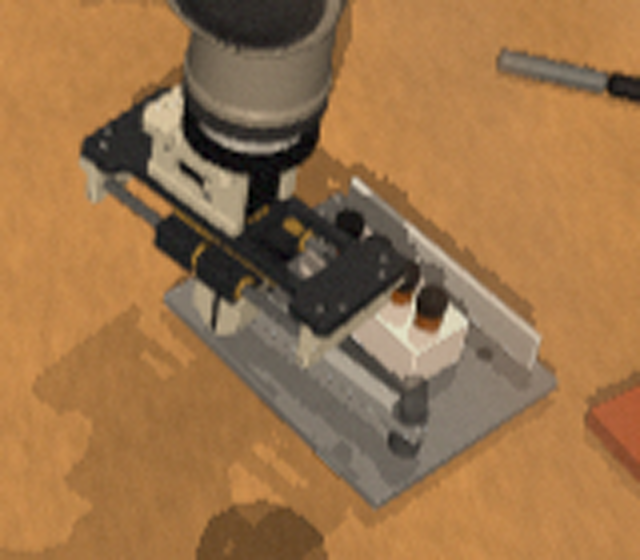

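The side view shows the bar tracking the fingers, nearly home, with the rack untouched. I'll finish in small steps and watch the force.

Emit:
jog_arm --targets '[{"xyz":[0.025,0,0],"spin":0.2},{"xyz":[0.025,0,0],"spin":0.2},{"xyz":[0.025,0,0],"spin":0.2},{"xyz":[0.025,0,0],"spin":0.2},{"xyz":[0.025,0,0],"spin":0.2},{"xyz":[0.01,0,0],"spin":0.1},{"xyz":[0.01,0,0],"spin":0},{"xyz":[0.01,0,0],"spin":0},{"xyz":[0,0,0],"spin":0},{"xyz":[0,0,0],"spin":0}]'

```text
time: 7.7
tool_pos: [561.0, -207.3, 26.8]
tcp_rot: [3.141, -0.0, 0.496]
contact_force: [-1.8, -0.3, -0.7]
grip_width: 0.4
finger_force: 0.4
```

```bash
python3 st.py
```

```text
a_tool -0.0028490629513502896 s 121.74086754397405 off 16.624110713883713 bar a if contact 0.006378888777550218 [-1.80589778 -0.25354109 -0.71776075] 7.7
```

Close to home; I'll nudge until the force rises.

Emit:
jog_arm --targets '[{"xyz":[0.01,0,0],"spin":0},{"xyz":[0,0,0],"spin":0},{"xyz":[0.01,0,0],"spin":0},{"xyz":[0,0,0],"spin":0},{"xyz":[0,0,0],"spin":0},{"xyz":[0,0,0],"spin":0},{"xyz":[0,0,0],"spin":0},{"xyz":[0,0,0],"spin":0},{"xyz":[0,0,0],"spin":0},{"xyz":[0,0,0],"spin":0}]'

```text
time: 8.95
tool_pos: [561.6, -206.9, 26.8]
tcp_rot: [-3.142, 0.001, 0.496]
contact_force: [-3.9, -1.7, 1.3]
grip_width: 0.7
finger_force: 2.5
```

Emit:
jog_arm --targets '[{"xyz":[0.01,0,0],"spin":0},{"xyz":[0,0,0],"spin":0},{"xyz":[0.01,0,0],"spin":0},{"xyz":[0,0,0],"spin":0},{"xyz":[0,0,0],"spin":0},{"xyz":[0,0,0],"spin":0},{"xyz":[0,0,0],"spin":0},{"xyz":[0,0,0],"spin":0},{"xyz":[0,0,0],"spin":0},{"xyz":[0,0,0],"spin":0}]'

```text
time: 10.2
tool_pos: [561.7, -206.9, 26.8]
tcp_rot: [-3.141, 0.004, 0.496]
contact_force: [-10.7, -6.4, 3.2]
grip_width: 0.3
finger_force: 5.7
```

The bar is against its stop: force is up to about 12 N with no further travel. Now I'll back off and rise.

Emit:
jog_arm --targets '[{"xyz":[-0.05,0,0],"spin":0},{"xyz":[-0.15,0,0],"spin":0},{"xyz":[-0.3,0,0],"spin":0},{"xyz":[-0.3,0,0],"spin":0},{"xyz":[-0.3,0,0],"spin":0},{"xyz":[-0.3,0,-0.4],"spin":0},{"xyz":[-0.3,0,-0.5],"spin":0},{"xyz":[-0.3,0,-0.5],"spin":0},{"xyz":[-0.3,0,-0.5],"spin":0},{"xyz":[0,0,0],"spin":0}]'

```text
time: 11.45
tool_pos: [401.9, -295.1, 181.9]
tcp_rot: [3.135, -0.002, 0.494]
contact_force: [-0.4, -0.1, -0.8]
grip_width: 0.5
finger_force: 0.0
```

```bash
python3 - <<'E'
from h import *
cv2.imwrite('pics/t3.png',np.hstack([cv2.resize(bot.capture("top")[100:200,360:460],(400,400),interpolation=2),cv2.resize(bot.capture("side")[215:315,360:460],(400,400),interpolation=2)]))
E
```

```text
(no output)
```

View pics/t3.png

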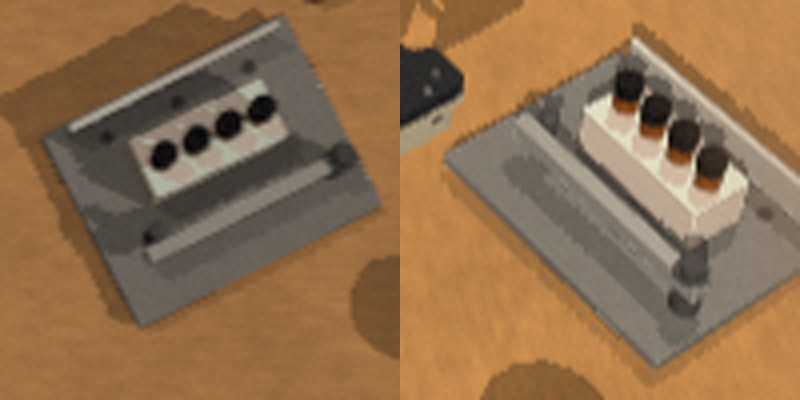

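Both views show the bar home against the post (top crop: bar from (342,157) to (150,253), post at (150,237)). The rack hasn't moved and the arm is clear.

```bash
python3 -c "
from plant import bot
print(bot.close_job())"
```

```text
the job is handed in; nothing more can be done
None
```

The rack tray's bar is fully home against its stop post, with the vial rack and the other tray's bar left alone; I backed the arm clear and handed the job in at about 11.5 s.

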